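# Shim a rocking balance level

### The arm

A 6-joint arm with a two-finger parallel gripper is mounted at the origin on a cart in front of the work surface, level with it; the furniture and walls round the work are solid. World frame = base frame: x ahead of the robot, y to its left, z up, the work surface at z = 0. Lengths are in mm, angles in rad, forces in N, time in s.
With the tool pointing down it reaches from about 350 to 975 mm from the base axis. Payload 7.1 kg.
Tool frame: the origin (TCP) lies at the very end of the fingers, on their centre line; the grasp point (between the pads) lies 19 mm behind it; z points along the fingers, y is the line along which they close (so a half turn about z gives the same grasp; the last joint's range is limited). The gripper opens to 88 mm and grips with 3 to 60 N. Pads are 20 mm wide; open, the fingers measure 115 mm over their backs; the gripper's body (75 mm by 178 mm) begins 61 mm behind the grasp point.
Start: joints at [-0.019, 0.423, 1.63, -0, 1.089, -0.019], TCP at [624.984, 0.026, 222.675] pointing down, gripper open.
Joint ranges: [-3, 3], [-0.9, 2.11], [0.09, 2.58], [-1.31, 4.45], [0.11, 2.69], [-2.54, 2.54]. Speed limits (rad/s): [2.39, 2.39, 3.01, 3.14, 3.14, 3.14].

### API

Orientations are given as a rotation vector (axis times angle).
In Python, from workcell import ctrl gives the robot as it stands. The module is installed in compiled form; this text tells all that it offers.
- The arm moves only by the shell command python3 -m inch 'ROWS'. ROWS is JSON, a list of rows, each a list of 7 numbers: the shift along the tool's x, y, z scaled (see below), then the turn, a rotation vector about the tool's x, y, z scaled (see below), then the closure, from -1 (fully open) to 1 (shut). In form: [[tx, ty, tz, wx, wy, wz, hand], ...]. A call has 1 to 10 rows; each row is the pose to reach, as a shift and turn from the pose commanded when the call began, along the tool's axes at that moment; what a row does not reach only later rows make up. The controller multiplies each number of a shift by 0.15 m and each number of a turn by pi/4 rad. A row lasts 1/8 s, in which the tool goes at most 62.5 mm and 10.7 degrees, less where a joint would pass 70% of its speed; a pose out of reach is approached as far as the arm can. A call with a number of a shift or a turn outside -1 to 1 is refused whole. A call with a gripper value outside its range is refused whole. The fingers move at their own pace and stop on an object; the grip force is fixed at half the most. Time passes only in rows, so rows that repeat a pose let the fingers close. It gives the time, the measured TCP pose, the force, the opening and the grip force at its end, in the units of the state.
- ctrl.get_obs(): the state, without advancing time (a new reading comes with each control period).
- ctrl.get_image(name): name is "scene" or "top"; returns the picture (480x640x3 uint8, red, green, blue); there is no depth.
- ctrl.camera_params(name): a dict with "vfov" (degrees; the focal length in pixels is half the picture's height over the tangent of half this angle, whatever the lens; pixels are square), "cx", "cy" (the principal point, pixels), "eye" and "attitude" of the camera in the world. Camera axes: x right, y up, looking along -z (the intrinsics and any distortion apply to the point x, -y, -z); pixel columns grow to the right and rows downward; lengths in mm; the calibration is good to about 2 mm. A picture is of the moment at which its call begins. camera_params takes no time and is no camera call.
- ctrl.close_job(): hands the job in; it is judged then, once.
The state is a dict: "t": time; "qpos": joint angles; "qvel": joint speeds; "joint_torque": joint torques, N m; "ee_pos": TCP position; "orientation": TCP orientation; "ft_force": force on the tool from outside, world axes, zero at the start; "moment": the same for the moment, N m; "width": finger opening in mm; "grasp_force": force on a finger pad.
Only numpy, scipy, OpenCV 4.12 (cv2) and the standard library are available. Lean on these libraries where they do the work, as an engineer would, in place of code of your own. Each camera call takes 0.05 s, during which the arm holds its last target. There are 200 camera calls.

### The job

The laboratory balance rocks because its front-left foot is too short. Push the orange wedge along the bench, thin end first, under that foot just until the balance stands level again, with its other three feet down and the foot resting on the wedge; then press down with a fingertip for a moment on the top of the case at the opposite (rear-right) corner to check that it no longer rocks, and move clear. Only push and press: do not lift the wedge or the balance, do not shove the balance out of its place (taped out in blue on the bench), and leave the other things alone.

Things in the scene. Friction and masses are not known exactly. Their poses are not given: they have to be found in the camera images.
- balance: White balance, loose, about 2.4 kg; case 200 (x) x 220 (y) mm, from 20 to 62 mm above its soles, round steel pan to 71 mm. Origin: centre in plan, at sole height. x: front to rear, y: its left, z: up. Black feet at x +-80, y +-90 mm; the front-left one is 7 mm short. It starts leaning 3.6 degrees onto that foot, rear-right foot 7 mm in the air. A few newtons on the wedge do not slide it.
- short_foot (a point): Lowest point of the short front-left foot, a rubber dome of 12 mm radius at (-80, 90, 7) mm in the balance's frame, 20 mm in from the case's left and front sides. It starts resting on the bench; with the balance level it is 7 mm above the bench.
- check_corner (a point): Point to press: on the flat top of the case above the rear-right foot, clear of the pan (110 mm across, centred 20 mm behind the middle); at (72, -82, 62) mm in the balance's frame.
- wedge: Orange wedge, loose, 0.11 kg, 95 (x) x 56 (y) mm, flat on the bench left of the short foot, thin end roughly towards it. Origin: middle of its underside; x to the thin end, z up. The top slopes from 1.2 mm thick at x = 47.5 to 13.2 mm at x = -35.5; from there to x = -47.5 mm is an upright heel block, 26 mm high, full width: push on its back face. It stays where it is left under the foot.
- timer: Bystander, leave alone: small white kitchen-style timer, 64x64x19 mm, behind on the left; origin at the centre of its underside
- syringe_pack: Bystander, leave alone: flat sterile syringe pack, 104x43x16 mm, to the right of the balance; origin at the centre of its underside
- petri_dish: Bystander, leave alone: round petri dish, 59 mm across, 15 mm high, to the left; origin at the centre of its underside
- slide_box: Bystander, leave alone: dark green slide box, 65x85x30 mm, behind on the left; origin at the centre of its underside
- dropper_bottle: Bystander, leave alone: brown dropper bottle with a black bulb, 34 mm across, 102 mm high, behind the balance; origin at the centre of its underside
- vial: Bystander, leave alone: brown vial with a black cap, 23 mm across, 57 mm high, far left; origin at the centre of its underside
Not all that is in view belongs to the job. Several things look just like the wedge: the one meant starts farthest to the robot's left.

How it is judged:
By the outcome, as a careful person would: the job done as asked, in the order asked, and still so for the second after the job is handed in, with the robot touching nothing.
It also fails if it takes over 51 s, if anything falls off the work surface, if the arm or the gripper's body presses on something with over 40 N, if the wrist force passes 120 N, or if a joint passes its speed limit or range.

## Working session

There is one attempt and no reset: what is moved stays moved. The work goes in short steps, Python scripts to look and compute and a shell command to move; the robot and the scene stay as the last step left them, time stands still between calls to the robot, and variables do not carry over. Pictures are saved under pics/ and viewed, at most 10 in all, crops included, and the job is handed in when it is done.

```bash
mkdir -p pics; ls
python3 - <<'E'
from workcell import ctrl
import cv2
for n in("scene","top"):
    print(n,ctrl.camera_params(n)); cv2.imwrite(f"pics/{n}0.png",ctrl.get_image(n)[:,:,::-1])
print(ctrl.get_obs())
E
```

```text
pics
scene {'vfov': 50.95752211631199, 'cx': 317.59835907340425, 'cy': 239.16386235228077, 'eye': array([ 92.2276562 , 516.34746412, 753.10079184]), 'attitude': array([ 0.3883593 , -0.81616008, -2.07934284])}
top {'vfov': 50.7620531369323, 'cx': 319.73100743417945, 'cy': 231.42268043015648, 'eye': array([ 510.3194584 ,  123.47681874, 1066.17218951]), 'attitude': array([ 0.0622391 , -0.03555377, -1.58463221])}
{'t': 0.1, 'qpos': array([-1.90238241e-02,  4.23740529e-01,  1.63058998e+00, -6.46159120e-07,
        1.08858130e+00, -1.89960123e-02]), 'qvel': array([ 0.00062887, -0.00172695, -0.00024324,  0.00230535,  0.00126662,
        0.00188054]), 'joint_torque': array([ 6.49496542e-04, -5.45618248e+01, -2.74323839e+01,  6.46709581e-02,
        1.88581715e-02,  1.54216096e-06]), 'ee_pos': array([6.24515632e+02, 1.98673792e-02, 2.22003613e+02]), 'orientation': array([-2.22080007e+00, -2.22073898e+00,  1.43730119e-03]), 'ft_force': array([ 0.97861725, -0.30668499,  0.82789655]), 'moment': array([-0.03716272, -0.01924602,  0.02329539]), 'grasp_force': 0.0, 'width': 87.55580663701495}
```

View pics/top0.png

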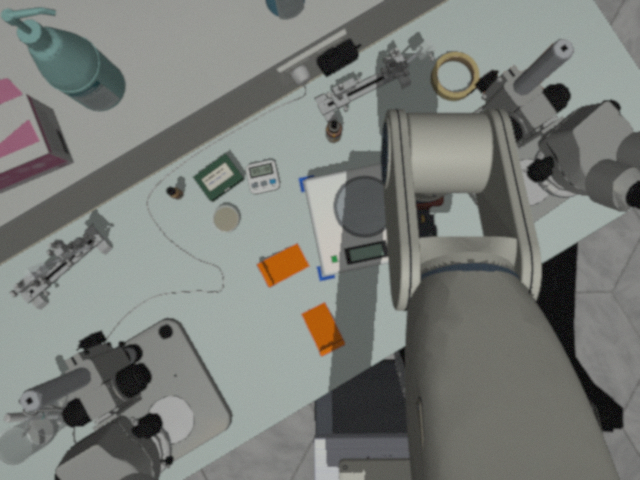

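View pics/scene0.png

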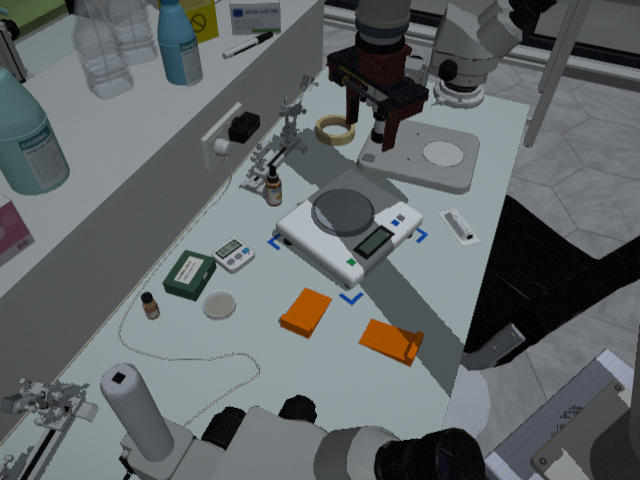

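The top view shows the target wedge (the leftmost) at about (283,265), with its heel at the left end near (265,272). The short foot is by the blue tape corner at (326,272), and the decoy wedge is at (323,328). Next I'll measure these.

```bash
cat > h.py <<'E'
import numpy as np, cv2
from scipy.spatial.transform import Rotation as R
from workcell import ctrl
def ray(n,u,v):
    p=ctrl.camera_params(n); f=240/np.tan(np.radians(p['vfov']/2))
    d=R.from_rotvec(p['attitude']).apply([(u-p['cx'])/f,-(v-p['cy'])/f,-1]); return p['eye'],d
def onz(n,u,v,z):
    e,d=ray(n,u,v); return (e+d*(z-e[2])/d[2])[:2]
def proj(n,P):
    p=ctrl.camera_params(n); f=240/np.tan(np.radians(p['vfov']/2))
    c=R.from_rotvec(p['attitude']).inv().apply(np.array(P,float)-p['eye']); return np.array([p['cx']-f*c[...,0]/c[...,2],p['cy']+f*c[...,1]/c[...,2]]).T
def tri(a,b):
    (e1,d1),(e2,d2)=ray("top",*a),ray("scene",*b)
    s=np.linalg.lstsq(np.c_[d1,-d2],e2-e1,rcond=None)[0]; A=e1+d1*s[0];B=e2+d2*s[1]
    return (A+B)/2,np.linalg.norm(A-B)
def blobs(im,lo,hi,amin):
    m=cv2.inRange(cv2.cvtColor(im,cv2.COLOR_BGR2HSV),np.array(lo),np.array(hi))
    return [c for c in cv2.findContours(m,cv2.RETR_EXTERNAL,cv2.CHAIN_APPROX_NONE)[0] if cv2.contourArea(c)>=amin]
E
python3 - <<'E'
from h import *
for n in("top","scene"):
    im=cv2.imread(f"pics/{n}0.png")
    for c in blobs(im,(3,150,80),(20,255,255),200):
        print(n,"orange",cv2.contourArea(c),cv2.approxPolyDP(c,3,True).reshape(-1,2).tolist(),[onz(n,*p,0).round().tolist() for p in cv2.approxPolyDP(c,3,True).reshape(-1,2)])
    for c in blobs(im,(105,150,80),(120,255,255),8):
        q=cv2.approxPolyDP(c,2,True).reshape(-1,2)
        print(n,"blue",q.tolist(),[onz(n,*p,0).round().tolist() for p in q])
t=cv2.imread("pics/top0.png")[160:310,220:420];s=cv2.imread("pics/scene0.png")[170:350,250:450]
cv2.imwrite("pics/c.png",np.vstack([cv2.resize(t,None,fx=3.,fy=3.,interpolation=2)[:300+0] if 0 else cv2.resize(t,(400,300),interpolation=2)]))
cv2.imwrite("pics/c.png",np.hstack([cv2.resize(t[30:,10:150],(400,343),interpolation=2),cv2.resize(s[:,:],(400,360),interpolation=2)[:343]]))
E
```

```text
top orange 1108.5 [[322, 304], [303, 316], [320, 353], [324, 354], [343, 341]] [[425.0, 138.0], [400.0, 179.0], [323.0, 144.0], [321.0, 136.0], [347.0, 96.0]]
top orange 1084.0 [[297, 245], [258, 264], [269, 286], [307, 266]] [[549.0, 189.0], [510.0, 272.0], [463.0, 249.0], [504.0, 169.0]]
top blue [[318, 268], [321, 279], [333, 276], [322, 278]] [[500.0, 146.0], [477.0, 140.0], [483.0, 115.0], [479.0, 138.0]]
top blue [[304, 178], [300, 179], [302, 190], [301, 180]] [[691.0, 173.0], [689.0, 182.0], [665.0, 178.0], [687.0, 179.0]]
scene orange 1597.0 [[371, 319], [359, 342], [410, 366], [423, 334]] [[427.0, 135.0], [404.0, 181.0], [320.0, 142.0], [351.0, 81.0]]
scene orange 1359.0 [[305, 288], [280, 319], [281, 326], [309, 337], [331, 299]] [[551.0, 190.0], [521.0, 265.0], [508.0, 272.0], [462.0, 245.0], [503.0, 166.0]]
scene blue [[362, 294], [359, 293], [352, 300], [342, 294], [339, 295], [352, 304]] [[479.0, 113.0], [484.0, 116.0], [479.0, 136.0], [500.0, 143.0], [502.0, 148.0], [472.0, 142.0]]
scene blue [[274, 237], [268, 242], [277, 249], [279, 248], [272, 242]] [[692.0, 167.0], [688.0, 184.0], [662.0, 179.0], [662.0, 175.0], [683.0, 177.0]]
scene blue [[417, 228], [423, 234], [418, 242], [427, 234]] [[542.0, -89.0], [522.0, -87.0], [512.0, -63.0], [518.0, -93.0]]
scene blue [[393, 220], [391, 222], [396, 225], [398, 222]] [[588.0, -64.0], [586.0, -56.0], [574.0, -59.0], [578.0, -68.0]]
```

View pics/c.png

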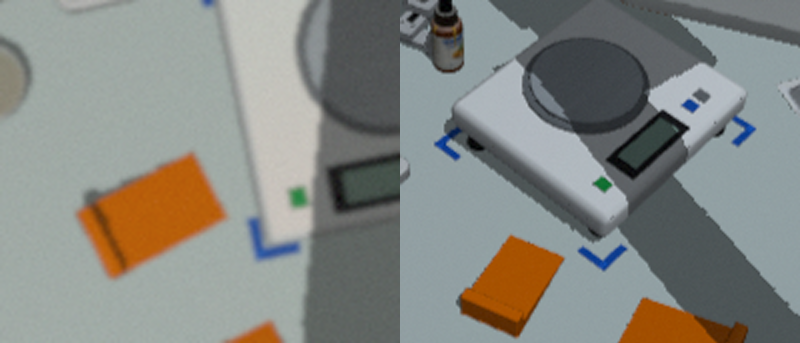

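The crop confirms the wedge heading, with the thin end towards the balance, and the balance sitting inside the tape corners. The short foot is visible at scene pixel (349,286). I'll measure the case and foot, and set up a move planner.

```bash
cat >> h.py <<'E'
def plan(P,ang):  # world TCP target, tool-y angle (deg): rows' numbers from the present pose
    o=ctrl.get_obs(); T=R.from_rotvec(o['orientation']); a=np.radians(ang)
    y=np.array([np.cos(a),np.sin(a),0]); z=np.array([0,0,-1.]); G=R.from_matrix(np.c_[np.cross(y,z),y,z])
    print("t",round(o['t'],2),"at",o['ee_pos'].round(1),"F",o['ft_force'].round(1),"w",round(o['width'],1))
    print(" shift",(T.inv().apply(np.array(P,float)-o['ee_pos'])/150).round(3),"turn",((T.inv()*G).as_rotvec()/(np.pi/4)).round(3))
E
python3 - <<'E'
from h import *
im=cv2.imread("pics/top0.png")
print("green top/scene")
for n in("top","scene"):
    im=cv2.imread(f"pics/{n}0.png")
    for c in blobs(im,(50,110,60),(85,255,255),10): print(n,c.reshape(-1,2).mean(0),onz(n,*c.reshape(-1,2).mean(0),60))
print("foot",onz("scene",348.5,287,3))
print("tape centre",(np.array([689,182])+[520,-91])/2)
c,s=np.cos(.19),np.sin(.19)
for z in(20,62):
  P=[[604.5+c*x-s*y,45.5+s*x+c*y,z] for x,y in((-100,110),(100,110),(-100,-110),(100,-110))]
  print(z,proj("top",P).round().tolist(),proj("scene",P).round().tolist())
plan((537.5,257.5,60),-63)
E
```

```text
green top/scene
scene [351.    261.625] [514.4238397  114.92355379]
foot [504.13785808 124.28080411]
tape centre [604.5  45.5]
20 [[323.0, 275.0], [304.0, 181.0], [428.0, 253.0], [407.0, 159.0]] [[351.0, 291.0], [274.0, 235.0], [421.0, 227.0], [346.0, 182.0]]
62 [[323.0, 275.0], [303.0, 177.0], [432.0, 253.0], [410.0, 155.0]] [[353.0, 276.0], [273.0, 220.0], [425.0, 212.0], [347.0, 167.0]]
t 0.1 at [624.5   0.  222. ] F [ 1.  -0.3  0.8] w 87.6
 shift [ 1.716 -0.579  1.081] turn [-2.0e-03  1.0e-03  1.4e+00]
```

```bash
python3 -m inch '[[0.9,-0.58,0.4,0,0,0.9,0.32],[0.9,-0.58,0.4,0,0,0.9,0.32],[0.9,-0.58,0.4,0,0,0.9,0.32],[0.9,-0.58,0.4,0,0,0.9,0.32],[0.9,-0.58,0.4,0,0,0.9,0.32]]'; python3 -c "
from h import *
plan((537.5,257.5,60),-63)"
```

```text
t: 0.72
ee_pos: [537.6, 135.4, 162.3]
orientation: [-2.851, -1.319, 0.001]
ft_force: [0.1, 0.2, -0.2]
width: 41.4
grasp_force: 0.0
t 0.72 at [537.6 135.4 162.3] F [ 0.1  0.2 -0.2] w 41.4
 shift [ 0.62  -0.527  0.682] turn [-0.     0.001  0.503]
```

```bash
python3 -m inch '[[0.62,-0.527,0.4,0,0,0.5,0.32],[0.62,-0.527,0.68,0,0,0.5,0.32],[0.62,-0.527,0.68,0,0,0.5,0.32],[0.62,-0.527,0.68,0,0,0.5,0.32]]'
python3 - <<'E'
from h import *
plan((537.5,257.5,3),-63)
ims=[]
for n in("top","scene"):
    im=ctrl.get_image(n)[:,:,::-1].copy(); cv2.imwrite(f"pics/{n}1.png",im)
t=cv2.imread("pics/top1.png")[130:330,200:460];s=cv2.imread("pics/scene1.png")[150:370,230:490]
cv2.imwrite("pics/c1.png",np.hstack([cv2.resize(t,(400,308),interpolation=2),cv2.resize(s,(400,338),interpolation=2)[:308]]))
E
```

```text
t: 1.23
ee_pos: [537.1, 257.4, 58.5]
orientation: [3.052, 0.74, -0.006]
ft_force: [0.4, -0.8, -0.3]
width: 29.4
grasp_force: 0.0
t 1.23 at [537.1 257.4  58.5] F [ 0.4 -0.8 -0.3] w 29.4
 shift [0.004 0.001 0.37 ] turn [-0.     0.005  0.006]
```

View pics/c1.png

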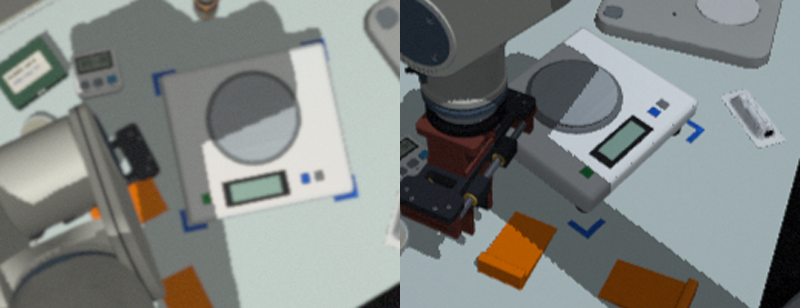

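All four tape corners are visible: FL (320,279), FR (432,257), RR (411,156) and RL (300,178) in top pixels. The fingers are poised over the wedge's far side. Next I descend and push it sideways.

```bash
python3 -c "
from h import *
q=np.array([onz('top',*p,0) for p in((320.3,278.9),(432,257.4),(411.3,156),(299.5,177.5))]);print(q.round(1),q.mean(0))
print(np.degrees(np.arctan2(*(q[3]-q[0])[::-1])),np.degrees(np.arctan2(*(q[2]-q[1])[::-1])))
print([np.degrees(np.arctan2(*(a)[::-1]))-90 for a in (q[0]-q[1],q[3]-q[2])])"
python3 -m inch '[[0.005,0,0.3,0,0.005,0,0.32],[0.005,0,0.355,0,0.005,0,0.32],[0.005,0,0.365,0,0.005,0,0.32],[0.005,0,0.365,0,0.005,0,0.32]]'
```

```text
[[476.9 141.3]
 [518.7 -93.6]
 [734.4 -55.7]
 [692.4 182.5]] [605.59543496  43.63065466]
10.83891482182276 9.958212102545014
[np.float64(10.086469835246092), np.float64(10.01363207872977)]
t: 1.82
ee_pos: [540.0, 257.5, 7.4]
orientation: [-3.054, -0.733, -0.009]
ft_force: [0.1, -0.1, 0.3]
width: 29.9
grasp_force: 0.0
```

```bash
python3 -m inch '[[0,0,0.027,0,0,0,0.32],[0,0,0.027,0,0,0,0.32],[-0.025,0,0.027,0,0,0,0.32],[-0.05,0,0.027,0,0,0,0.32],[-0.075,0,0.027,0,0,0,0.32],[-0.1,0,0.027,0,0,0,0.32]]'; python3 -c "
from h import *
plan((506-9.5+8.5,218+18.7+4.3,3),-63)"
```

```text
t: 2.58
ee_pos: [525.4, 250.6, 1.9]
orientation: [-3.054, -0.733, -0.006]
ft_force: [0.9, 0.9, 0.4]
width: 29.6
grasp_force: 0.3
t 2.58 at [525.4 250.6   1.9] F [0.9 0.9 0.4] w 29.6
 shift [-0.15  -0.005 -0.008] turn [ 0.    -0.005  0.   ]
```

```bash
python3 -m inch '[[-0.025,0,-0.008,0,0,0,0.32],[-0.05,0,-0.008,0,0,0,0.32],[-0.075,0,-0.008,0,0,0,0.32],[-0.1,0,-0.008,0,0,0,0.32],[-0.125,0,-0.008,0,0,0,0.32],[-0.15,0,-0.008,0,0,0,0.32],[-0.15,0,-0.008,0,0,0,0.32]]'
python3 - <<'E'
from h import *
plan((520,240,60),-63)
for n in("top","scene"):
    im=ctrl.get_image(n)[:,:,::-1].copy(); cv2.imwrite(f"pics/{n}2.png",im)
    for c in blobs(im,(3,150,50),(20,255,255),100):
        q=cv2.approxPolyDP(c,3,True).reshape(-1,2);print(n,q.tolist(),[onz(n,*p,0).round().tolist() for p in q])
E
```

```text
t: 3.45
ee_pos: [505.0, 240.1, 2.8]
orientation: [-3.054, -0.733, -0.005]
ft_force: [0.8, -0.1, -0.3]
width: 30.3
grasp_force: 0.0
t 3.45 at [505.  240.1   2.8] F [ 0.8 -0.1 -0.3] w 30.3
 shift [ 0.09   0.046 -0.381] turn [-0.    -0.004 -0.   ]
top [[322, 304], [312, 312], [319, 331], [314, 339], [324, 354], [343, 341]] [[425.0, 138.0], [408.0, 160.0], [369.0, 146.0], [352.0, 156.0], [321.0, 136.0], [347.0, 96.0]]
top [[308, 265], [298, 267], [303, 284], [314, 279]] [[506.0, 167.0], [502.0, 188.0], [467.0, 178.0], [477.0, 155.0]]
scene [[371, 319], [359, 342], [410, 366], [423, 334]] [[427.0, 135.0], [404.0, 181.0], [320.0, 142.0], [351.0, 81.0]]
scene [[320, 294], [297, 322], [296, 330], [324, 345], [347, 305]] [[524.0, 175.0], [499.0, 244.0], [486.0, 255.0], [434.0, 234.0], [476.0, 150.0]]
```

```bash
python3 -m inch '[[0.06,0,0,0,0,0,0.5],[0.08,0,-0.2,0,0,0,0.5],[0.1,0,-0.4,0,0,-0.2,0.5],[0,-0.1,-0.4,0,0,-0.5,0.5],[0,-0.2,-0.4,0,0,-0.8,0.5],[0,-0.2,-0.4,0,0,-1,0.5],[0,-0.2,-0.4,0,0,-1,0.5],[0,-0.2,-0.4,0,0,-1,0.5]]'; python3 -c "
from h import *
plan((450,263,40),26.5)"
```

```text
t: 4.55
ee_pos: [492.2, 267.4, 63.0]
orientation: [2.542, 1.846, 0.007]
ft_force: [-0.7, -0.1, -0.7]
width: 22.3
grasp_force: 0.0
t 4.55 at [492.2 267.4  63. ] F [-0.7 -0.1 -0.7] w 22.3
 shift [-0.116 -0.259  0.152] turn [ 0.005 -0.002 -0.99 ]
```

```bash
python3 -m inch '[[-0.116,-0.259,0.1,0.005,0,-0.2,0.5],[-0.116,-0.259,0.15,0.005,0,-0.5,0.5],[-0.116,-0.259,0.15,0.005,0,-0.8,0.5],[-0.116,-0.259,0.15,0.005,0,-0.99,0.5],[-0.116,-0.259,0.15,0.005,0,-0.99,0.5],[-0.116,-0.259,0.15,0.005,0,-0.99,0.5]]'; python3 -c "
from h import *
plan((450,263,6),26.5)"
```

```text
t: 5.3
ee_pos: [449.8, 262.7, 40.3]
orientation: [-1.654, -2.67, -0.002]
ft_force: [-0.3, -0.2, -0.3]
width: 22.2
grasp_force: 0.0
t 5.3 at [449.8 262.7  40.3] F [-0.3 -0.2 -0.3] w 22.2
 shift [0.001 0.002 0.229] turn [ 0.001 -0.002 -0.001]
```

```bash
python3 -m inch '[[0,0,0.2,0,0,0,0.5],[0,0,0.229,0,0,0,0.5],[0,0,0.229,0,0,0,0.5],[-0.03,0,0.229,0,0,0,0.5],[-0.05,0,0.229,0,0,0,0.5],[-0.07,0,0.229,0,0,0,0.5],[-0.09,0,0.229,0,0,0,0.5]]'
python3 - <<'E'
from h import *
plan((450,263,6),26.5)
for n in("top","scene"):
    im=ctrl.get_image(n)[:,:,::-1].copy(); cv2.imwrite(f"pics/{n}3.png",im)
    for c in blobs(im,(3,150,50),(20,255,255),100):
        q=cv2.approxPolyDP(c,3,True).reshape(-1,2);print(n,q.tolist(),[onz(n,*p,0).round().tolist() for p in q])
t=cv2.imread("pics/top3.png")[160:310,220:420];s=cv2.imread("pics/scene3.png")[200:400,220:420]
cv2.imwrite("pics/c3.png",np.hstack([cv2.resize(t,(500,375),interpolation=2)[:300] if 0 else cv2.resize(t,(400,300),interpolation=2),cv2.resize(s,(400,400),interpolation=2)[:300]]))
E
```

```text
t: 6.18
ee_pos: [455.7, 250.4, 6.2]
orientation: [-1.652, -2.671, -0.002]
ft_force: [-0.6, 0.6, 0.9]
width: 21.9
grasp_force: 0.4
t 6.17 at [455.7 250.4   6.2] F [-0.6  0.6  0.9] w 21.9
 shift [0.092 0.003 0.001] turn [ 0.001 -0.002  0.001]
top [[324, 304], [303, 314], [321, 354], [343, 344]] [[424.0, 134.0], [404.0, 179.0], [321.0, 142.0], [341.0, 96.0]]
top [[307, 257], [278, 271], [288, 292], [317, 278]] [[523.0, 169.0], [495.0, 230.0], [450.0, 209.0], [479.0, 148.0]]
scene [[371, 319], [359, 342], [410, 366], [423, 334]] [[427.0, 135.0], [404.0, 181.0], [320.0, 142.0], [351.0, 81.0]]
```

View pics/c3.png

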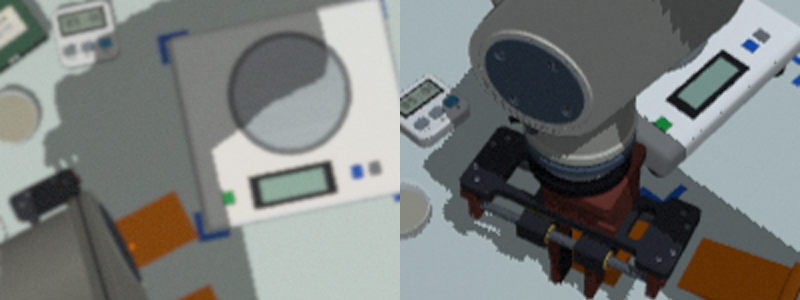

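The fingers are flush on the heel. In the top image the wedge's thin edge is at (307,257)–(317,278), giving a heading of about −64.5°. I'll plan an arc push to the foot.

```bash
cat > arc.py <<'E'
from h import *
import sys
# wedge centre+heading now -> end; prints tool-frame rows for given number of rows
def arc(h0,c1,h1,n,frac):
    o=ctrl.get_obs(); T=R.from_rotvec(o['orientation']); p0=o['ee_pos']; z0=p0[2]
    D=lambda h:np.array([np.cos(np.radians(h)),np.sin(np.radians(h))])
    c0=p0[:2]+57.5*D(h0)
    ch=c1-c0; L=np.hypot(*ch); cd=np.degrees(np.arctan2(ch[1],ch[0]))
    print("c0",c0.round(1),"chord",L.round(1),cd.round(1),"mean heading",(h0+h1)/2)
    for k in range(1,n+1):
        s=frac*k/n; h=h0+s*(h1-h0)
        # arc point: integrate direction, then correct linearly to end at c1
        f=lambda s:np.array([np.trapezoid([D(h0+u*(h1-h0))[i] for u in np.linspace(0,s,20)],np.linspace(0,s,20)) for i in(0,1)])*L
        c=c0+f(s)+s*(ch-f(1)); p=np.r_[c-57.5*D(h),z0]
        print((T.inv().apply(p-p0)/150).round(3)[:2],"wz",round(-(h-h0)/45,3))
E
python3 -c "
from arc import *
arc(-63.5,np.array([508.4,126.4]),-75.5,10,.5)"
```

```text
c0 [481.3 198.8] chord 77.3 -69.5 mean heading -69.5
[-0.026  0.004] wz 0.013
[-0.052  0.007] wz 0.027
[-0.078  0.011] wz 0.04
[-0.104  0.014] wz 0.053
[-0.129  0.017] wz 0.067
[-0.155  0.019] wz 0.08
[-0.181  0.021] wz 0.093
[-0.208  0.023] wz 0.107
[-0.234  0.025] wz 0.12
[-0.26   0.027] wz 0.133
```

```bash
python3 -m inch '[[-0.026,0.004,0,0,0,0.013,0.5],[-0.052,0.007,0,0,0,0.027,0.5],[-0.078,0.011,0,0,0,0.04,0.5],[-0.104,0.014,0,0,0,0.053,0.5],[-0.13,0.017,0,0,0,0.067,0.5],[-0.155,0.019,0,0,0,0.08,0.5],[-0.181,0.021,0,0,0,0.093,0.5],[-0.2,0.022,0,0,0,0.107,0.5]]'
python3 - <<'E'
from h import *
o=ctrl.get_obs();T=R.from_rotvec(o['orientation']).as_matrix();print("heading",np.degrees(np.arctan2(-T[1,0],-T[0,0])))
for n in("top","scene"):
    im=ctrl.get_image(n)[:,:,::-1].copy(); cv2.imwrite(f"pics/{n}4.png",im)
    for c in blobs(im,(3,150,50),(20,255,255),60):
        q=cv2.approxPolyDP(c,3,True).reshape(-1,2);print(n,q.tolist(),[onz(n,*p,0).round().tolist() for p in q])
E
```

```text
t: 7.28
ee_pos: [472.0, 224.9, 5.8]
orientation: [-1.763, -2.599, -0.002]
ft_force: [-0.9, 0.4, 1.2]
width: 22.0
grasp_force: 0.4
heading -68.31303105647575
top [[321, 304], [314, 310], [329, 351], [343, 341]] [[425.0, 141.0], [412.0, 155.0], [327.0, 125.0], [347.0, 96.0]]
top [[317, 254], [296, 262], [305, 284], [325, 276]] [[529.0, 148.0], [513.0, 192.0], [467.0, 174.0], [483.0, 131.0]]
scene [[371, 319], [359, 342], [410, 366], [423, 334]] [[427.0, 135.0], [404.0, 181.0], [320.0, 142.0], [351.0, 81.0]]
```

```bash
python3 -c "
from arc import *
arc(-68.3,np.array([508.4,126.4]),-75.5,10,.8)"
```

```text
c0 [493.2 171.4] chord 47.5 -71.4 mean heading -71.9
[-0.025  0.004] wz 0.013
[-0.051  0.008] wz 0.026
[-0.076  0.011] wz 0.038
[-0.102  0.014] wz 0.051
[-0.127  0.017] wz 0.064
[-0.153  0.02 ] wz 0.077
[-0.178  0.022] wz 0.09
[-0.204  0.025] wz 0.102
[-0.23   0.026] wz 0.115
[-0.255  0.028] wz 0.128
```

```bash
python3 -m inch '[[-0.025,0.004,0,0,0,0.013,0.5],[-0.05,0.008,0,0,0,0.026,0.5],[-0.076,0.011,0,0,0,0.038,0.5],[-0.102,0.014,0,0,0,0.051,0.5],[-0.127,0.017,0,0,0,0.064,0.5]]'; python3 -m inch '[[-0.025,0.003,0,0,0,0.013,0.5],[-0.051,0.005,0,0,0,0.026,0.5],[-0.077,0.006,0,0,0,0.038,0.5]]';  python3 -c "
from arc import *
o=ctrl.get_obs();T=R.from_rotvec(o['orientation']).as_matrix();h=np.degrees(np.arctan2(-T[1,0],-T[0,0]));print(h)
arc(h,np.array([508.4,126.4]),-75.5,10,1)
for n in('top','scene'): cv2.imwrite(f'pics/{n}5.png',ctrl.get_image(n)[:,:,::-1])
t=cv2.imread('pics/top5.png')[160:310,220:420];s=cv2.imread('pics/scene5.png')[180:380,240:440]
cv2.imwrite('pics/c5.png',np.hstack([cv2.resize(t,(400,300),interpolation=2),cv2.resize(s,(400,400),interpolation=2)[:300]]))
"
```

```text
t: 8.0
ee_pos: [481.4, 208.9, 5.9]
orientation: [-1.828, -2.554, -0.003]
ft_force: [-0.8, 4.5, 0.7]
width: 21.7
grasp_force: 2.6
t: 8.38
ee_pos: [486.0, 198.2, 5.8]
orientation: [-1.865, -2.526, -0.003]
ft_force: [-1.2, 5.0, -0.7]
width: 21.9
grasp_force: 2.5
-72.88931746637728
c0 [502.9 143.2] chord 17.7 -71.8 mean heading -74.19465873318865
[-0.012  0.002] wz 0.006
[-0.024  0.004] wz 0.012
[-0.036  0.006] wz 0.017
[-0.047  0.008] wz 0.023
[-0.059  0.01 ] wz 0.029
[-0.071  0.012] wz 0.035
[-0.083  0.014] wz 0.041
[-0.095  0.016] wz 0.046
[-0.107  0.018] wz 0.052
[-0.119  0.02 ] wz 0.058
```

View pics/c5.png

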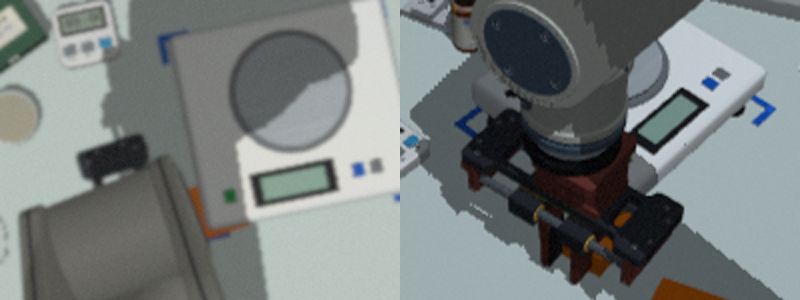

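The wedge is visible entering under the front-left corner, with its orange strip at top pixels of about (316–330, 255–275). The climbing force is steady at about 5 N. I'll continue in finer steps and watch for the force to rise when the fourth foot lands.

```bash
python3 -m inch '[[-0.012,0.002,0,0,0,0.006,0.5],[-0.024,0.004,0,0,0,0.012,0.5],[-0.036,0.006,0,0,0,0.017,0.5]]' | egrep 'ee_pos|ft'; python3 -m inch '[[-0.012,0.002,0,0,0,0.006,0.5],[-0.024,0.004,0,0,0,0.012,0.5]]' | egrep 'ee_pos|ft'; python3 -m inch '[[-0.012,0.002,0,0,0,0.006,0.5],[-0.024,0.004,0,0,0,0.012,0.5]]' | egrep 'ee_pos|ft'; python3 -c "
from arc import *
o=ctrl.get_obs();T=R.from_rotvec(o['orientation']).as_matrix();h=np.degrees(np.arctan2(-T[1,0],-T[0,0]));print(h)
arc(h,np.array([508.4,126.4]),-75.5,2,1)"
```

```text
ee_pos: [488.2, 193.2, 5.8]
ft_force: [-1.2, 5.6, 0.5]
ee_pos: [489.8, 190.0, 5.8]
ft_force: [-2.2, 4.8, 0.8]
ee_pos: [491.3, 186.7, 5.8]
ft_force: [-1.7, 5.6, 0.3]
-74.7177917920044
c0 [506.5 131.2] chord 5.2 -68.5 mean heading -75.1088958960022
[-0.017  0.005] wz 0.009
[-0.034  0.009] wz 0.017
```

```bash
python3 -m inch '[[-0.007,0.001,0,0,0,0.003,0.5],[-0.007,0.001,0,0,0,0.003,0.5]]' | egrep 'ee_pos|ft'; python3 -m inch '[[-0.007,0.001,0,0,0,0.003,0.5],[-0.007,0.001,0,0,0,0.003,0.5]]' | egrep 'ee_pos|ft';python3 -m inch '[[-0.007,0.001,0,0,0,0.003,0.5],[-0.007,0.001,0,0,0,0.003,0.5]]' | egrep 'ee_pos|ft'
```

```text
ee_pos: [491.8, 185.5, 5.8]
ft_force: [-0.8, 3.5, 0.8]
ee_pos: [492.3, 184.5, 5.8]
ft_force: [-1.4, 4.3, 1.2]
ee_pos: [492.7, 183.5, 5.8]
ft_force: [-1.1, 4.5, 0.4]
```

```bash
python3 -m inch '[[-0.007,0.001,0,0,0,0.003,0.5],[-0.007,0.001,0,0,0,0.003,0.5]]' | egrep 'ee_pos|ft'; python3 -m inch '[[-0.007,0.001,0,0,0,0,0.5],[-0.007,0.001,0,0,0,0,0.5]]' | egrep 'ee_pos|ft'
python3 - <<'E'
from h import *
import glob
for n in("top","scene"): cv2.imwrite(f'pics/{n}6.png',ctrl.get_image(n)[:,:,::-1])
# track case features since the wedge entered (scene picture 4 = leaning, 6 = now) by optical flow
for n in("top","scene"):
    a,b=[cv2.imread(f'pics/{n}{k}.png',0) for k in(4,6)]
    P=np.array([[335,260],[351,175],[355,170]] if n=="top" else [[426,234],[421,232],[414,230]],np.float32)
    m=np.zeros_like(a); 
    if n=="top": m[140:275,310:435]=255
    else: m[170:260,375:432]=255
    p=cv2.goodFeaturesToTrack(a,25,.02,5,mask=m); q,st,e=cv2.calcOpticalFlowPyrLK(a,b,p,None,winSize=(11,11))
    for u,v,s,er in zip(p[:,0],q[:,0],st,e): print(n,u.round(0),(v-u).round(2),er.round(1)) if s else 0
E
```

```text
ee_pos: [493.1, 182.5, 5.8]
ft_force: [-1.5, 5.0, 1.2]
ee_pos: [493.5, 181.5, 5.8]
ft_force: [-1.5, 4.7, 1.0]
top [345. 249.] [ 0.38 -1.71] [36.2]
top [384. 241.] [ 1.06 -1.85] [4.9]
top [348. 263.] [ 0.8  -1.55] [22.1]
top [387. 255.] [ 1.02 -1.51] [4.9]
top [417. 258.] [-0.1  -0.17] [7.8]
top [409. 157.] [ 0.06 -0.62] [4.5]
top [399. 243.] [ 1.01 -1.75] [5.]
top [397. 248.] [ 1.05 -1.64] [4.]
top [408. 241.] [ 0.99 -1.93] [5.]
top [431. 257.] [-0.06 -0.04] [4.4]
top [409. 246.] [ 1.03 -1.67] [4.4]
top [380. 245.] [ 0.96 -1.75] [7.]
top [331. 143.] [-2.25 -2.47] [9.4]
top [382. 253.] [ 0.96 -1.57] [6.7]
top [429. 243.] [0.88 5.13] [10.8]
top [335. 262.] [  9.51 -38.74] [44.6]
top [350. 251.] [ 1.06 -1.74] [7.6]
top [334. 256.] [ 17.64 -10.54] [52.8]
top [388. 163.] [13.58 -3.17] [7.]
top [352. 259.] [ 1.24 -1.65] [6.7]
top [344. 226.] [5.47 1.82] [10.1]
top [332. 231.] [10.17  0.5 ] [7.3]
top [343. 273.] [ 6.8  -2.96] [7.2]
top [390. 193.] [ 10.54 -18.08] [21.1]
top [403. 247.] [ 1.08 -1.65] [4.5]
scene [393. 234.] [-0.26 -2.33] [8.5]
scene [391. 222.] [-0.31 -1.75] [8.2]
scene [381. 225.] [-0.28 -2.06] [7.1]
scene [397. 217.] [-0.31 -1.58] [8.9]
scene [398. 223.] [-0.31 -1.65] [8.9]
scene [421. 234.] [-0.01  0.  ] [2.1]
scene [426. 234.] [ 0.04 -0.  ] [2.]
scene [398. 180.] [-10.98  -2.43] [11.5]
scene [388. 235.] [-0.4  -2.35] [8.4]
scene [416. 241.] [-0.03  0.04] [2.1]
scene [404. 218.] [-0.23 -1.57] [7.7]
scene [419. 227.] [-0.79 -0.56] [5.8]
scene [408. 237.] [-0.37 -0.27] [15.1]
scene [415. 230.] [-0.51 -0.52] [9.5]
scene [404. 174.] [-8.11 -2.61] [5.9]
scene [422. 219.] [-0.44 -1.06] [4.5]
scene [407. 231.] [ 0.11 -1.87] [8.7]
scene [380. 256.] [  8.6  -10.77] [5.3]
scene [390. 193.] [-10.89  -5.96] [8.7]
scene [394. 243.] [ 3.22 -5.33] [5.7]
scene [411. 183.] [-8.97 -2.06] [2.8]
scene [386. 242.] [ 1.42 -4.14] [7.7]
scene [424. 187.] [-28.97  -6.9 ] [2.1]
scene [393. 187.] [  5.57 -12.72] [51.4]
```

```bash
cat > lev.py <<'E'
from h import *
Y=R.from_euler('z',10.3,degrees=True); C=np.array([605.5,44.5,0])
def lean(P,deg):  # balance-frame points, leaned onto front-left about the FR-RL sole line
    a=np.array([80,90,0.])*2; a/=np.linalg.norm(a); r=R.from_rotvec(-a*np.radians(deg)) 
    if r.apply([-80,90,7])[2]>7: r=r.inv()
    return C+Y.apply(r.apply(P))
def loc(n,uv):  # pixel -> balance-frame point on the top (z 62), level
    w=np.r_[onz(n,*uv,62),62]; return Y.inv().apply(w-C)
def level(k0,k1):
  for n,x0,x1,y0,y1 in(("top",340,412,238,262),("scene",376,408,214,238)):
    a,b=[cv2.imread(f'pics/{n}{k}.png',0) for k in(k0,k1)]
    m=np.zeros_like(a); m[y0:y1,x0:x1]=255
    p=cv2.goodFeaturesToTrack(a,30,.02,4,mask=m); q,st,e=cv2.calcOpticalFlowPyrLK(a,b,p,None,winSize=(11,11))
    fr=[];rs=[]
    for u,v,s,er in zip(p[:,0],q[:,0],st,e):
        if s and er<12 and np.hypot(*(v-u))<5:
            L=loc(n,v); f=proj(n,C+Y.apply(L))-proj(n,lean(L,3.6)); d=v-u; fr.append(d@f/(f@f)); rs.append(np.linalg.norm(d-f*fr[-1]))
    print(n,"fraction of 3.6 deg undone: median",np.median(fr).round(2),"n",len(fr),"spread",np.std(fr).round(2),"residual px",np.median(rs).round(2))
E
python3 -c "
from lev import *
level(4,6)"
```

```text
top fraction of 3.6 deg undone: median 0.98 n 14 spread 0.44 residual px 0.1
scene fraction of 3.6 deg undone: median 0.92 n 9 spread 0.09 residual px 0.09
```

```bash
python3 -m inch '[[-0.005,0,0,0,0,0,0.5],[-0.007,0,0,0,0,0,0.5]]' | egrep 'ee_pos|ft'; python3 -m inch '[[-0.005,0,0,0,0,0,0.5],[-0.007,0,0,0,0,0,0.5]]' | egrep 'ee_pos|ft'; python3 -c "
from lev import *
for n in('top','scene'): cv2.imwrite(f'pics/{n}7.png',ctrl.get_image(n)[:,:,::-1])
level(4,7)"
```

```text
ee_pos: [493.7, 180.7, 5.8]
ft_force: [-2.5, 7.8, 1.8]
ee_pos: [493.9, 180.1, 5.8]
ft_force: [-2.8, 11.2, 1.2]
top fraction of 3.6 deg undone: median 1.01 n 14 spread 0.2 residual px 0.11
scene fraction of 3.6 deg undone: median 0.92 n 9 spread 0.09 residual px 0.1
```

The force jumped from 5 to 11 N, and the tracked tilt is about 100% undone, so the fourth foot has landed. I'll back off and check.

```bash
python3 -m inch '[[0.03,0,0,0,0,0,0.5],[0.08,0,0,0,0,0,0.5],[0.16,0,-0.1,0,0,0,0.5],[0.2,0,-0.5,0,0,0,1],[0.2,0,-0.9,0,0,0,1],[0.2,0,-1,0,0,0,1],[0.2,0,-1,0,0,0,1]]'
python3 - <<'E'
from lev import *
for n in('top','scene'): cv2.imwrite(f'pics/{n}8.png',ctrl.get_image(n)[:,:,::-1])
level(4,8)
t=cv2.imread('pics/top8.png')[140:310,240:440];s=cv2.imread('pics/scene8.png')[150:320,240:440]
cv2.imwrite('pics/c8.png',np.hstack([cv2.resize(t,(400,340),interpolation=2),cv2.resize(s,(400,340),interpolation=2)]))
plan((691,-23.3,160),14.5)
E
```

```text
t: 12.18
ee_pos: [486.9, 208.7, 157.2]
orientation: [1.917, 2.488, 0.005]
ft_force: [0.0, -0.3, -0.7]
width: 0.2
grasp_force: 0.0
top fraction of 3.6 deg undone: median nan n 0 spread nan residual px nan
scene fraction of 3.6 deg undone: median 0.74 n 1 spread 0.0 residual px 0.24
t 12.28 at [485.5 207.9 154.8] F [-0.6  0.4  0. ] w 0.6
 shift [-1.84   0.932 -0.039] turn [-0.002 -0.002  0.006]
  return _methods._mean(a, axis=axis, dtype=dtype,
  ret = ret.dtype.type(ret / rcount)
  ret = _var(a, axis=axis, dtype=dtype, out=out, ddof=ddof,
  arrmean = um.true_divide(arrmean, div, out=arrmean,
  ret = ret.dtype.type(ret / rcount)
```

View pics/c8.png

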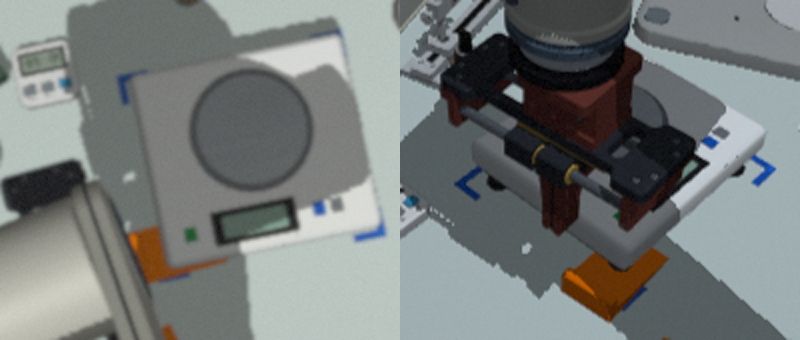

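The foot dome is resting on the wedge (scene pixel ≈ (350,282)), and the balance is still inside its tape. On to the check corner.

```bash
python3 -m inch '[[-0.3,0.3,0,0,0,0,1],[-0.6,0.6,0,0,0,0,1],[-0.95,0.9,0,0,0,0,1],[-1,0.93,0,0,0,0,1],[-1,0.93,0,0,0,0,1]]' | egrep 'ee_pos|ft'; python3 -m inch '[[-0.4,0,0,0,0,0,1],[-0.8,0,0.1,0,0,0,1],[-0.84,0,0.3,0,0,0,1],[-0.84,0,0.5,0,0,0,1],[-0.84,0,0.5,0,0,0,1]]' | egrep 'ee_pos|ft'; python3 -c "
from lev import *
plan((691,-23.3,62),14.5)
for n in('top','scene'): cv2.imwrite(f'pics/{n}9.png',ctrl.get_image(n)[:,:,::-1])
s=cv2.imread('pics/scene9.png')[130:330,220:480]
cv2.imwrite('pics/c9.png',cv2.resize(s,(780,600),interpolation=2))"
```

```text
ee_pos: [658.6, 97.8, 153.2]
ft_force: [0.5, -0.4, -0.4]
ee_pos: [687.9, -21.6, 77.3]
ft_force: [-0.5, -0.2, 0.8]
t 13.53 at [687.9 -21.6  77.3] F [-0.5 -0.2  0.8] w 0.2
 shift [-0.017  0.018  0.102] turn [-0.009 -0.005  0.007]
```

View pics/c9.png

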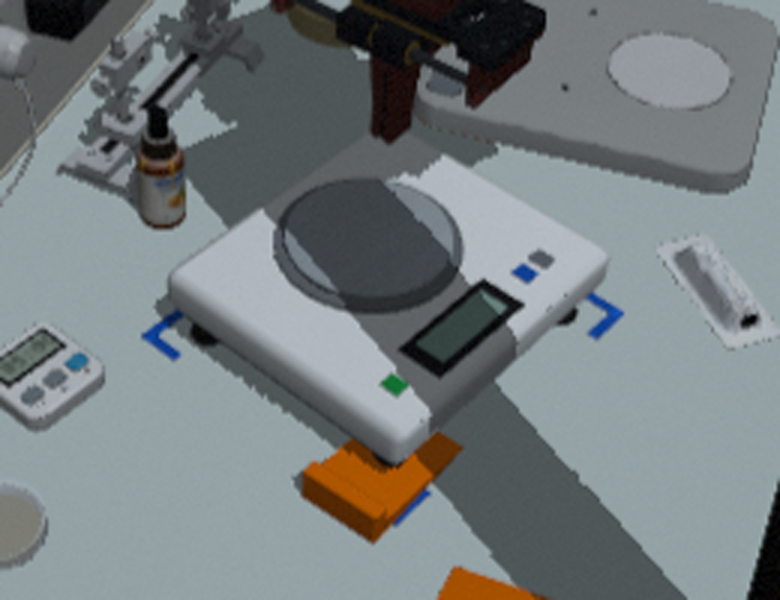

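The fingertips hover above the rear-right corner, clear of the pan. The short foot is on the wedge at scene pixel ≈ (351,283) and the other feet are down. Next is a gentle press.

```bash
python3 -c "
from lev import *
level(0,9);level(4,9)" 2>/dev/null; python3 -m inch '[[-0.017,0.018,0.05,0,0,0,1],[-0.017,0.018,0.08,0,0,0,1],[-0.017,0.018,0.095,0,0,0,1],[-0.017,0.018,0.1,0,0,0,1],[-0.017,0.018,0.1,0,0,0,1]]' | egrep 'ee_pos|ft'; python3 -m inch '[[0,0,0.008,0,0,0,1],[0,0,0.008,0,0,0,1]]' | egrep 'ee_pos|ft'
```

```text
top fraction of 3.6 deg undone: median 0.94 n 5 spread 0.27 residual px 0.06
scene fraction of 3.6 deg undone: median 0.8 n 2 spread 0.14 residual px 0.26
top fraction of 3.6 deg undone: median nan n 0 spread nan residual px nan
scene fraction of 3.6 deg undone: median nan n 0 spread nan residual px nan
ee_pos: [694.9, -24.9, 65.4]
ft_force: [0.5, -0.8, 0.2]
ee_pos: [694.9, -24.9, 64.2]
ft_force: [0.1, -0.6, -0.1]
```

```bash
for r in 1; do python3 -m inch '[[0.017,-0.023,0,0,0,0,1],[0.017,-0.023,0,0,0,0,1],[0.017,-0.023,0.007,0,0,0,1],[0.017,-0.023,0.014,0,0,0,1]]' | egrep 'ee_pos|ft'; done; python3 -m inch '[[0,0,0.005,0,0,0,1],[0,0,0.008,0,0,0,1]]' | egrep 'ee_pos|ft'
```

```text
ee_pos: [691.1, -23.3, 62.4]
ft_force: [-3.2, 0.1, 9.4]
ee_pos: [691.1, -23.2, 62.4]
ft_force: [-5.8, 0.5, 13.8]
```

```bash
python3 -m inch '[[0,0,0,0,0,0,1],[0,0,0,0,0,0,1],[0,0,0,0,0,0,1],[0,0,0,0,0,0,1],[0,0,0,0,0,0,1]]' | egrep 'ee_pos|ft'; python3 -m inch '[[0,0,-0.05,0,0,0,1],[0,0,-0.3,0,0,0,1],[0,0,-0.7,0,0,0,1],[0,0,-1,0,0,0,1],[0,0,-1,0,0,0,1],[0.5,-0.5,-1,0,0,0,1],[0.9,-1,-1,0,0,0,1],[0.9,-1,-1,0,0,0,1]]'; python3 -c "
from lev import *
for n in('top','scene'): cv2.imwrite(f'pics/{n}10.png',ctrl.get_image(n)[:,:,::-1])
a,b=[cv2.imread(f'pics/{k}10.png')for k in('top','scene')]
cv2.imwrite('pics/c10.png',np.hstack([cv2.resize(a[140:310,240:440],(400,340),interpolation=2),cv2.resize(b[150:320,240:440],(400,340),interpolation=2)]))
level(4,10)" 2>/dev/null
```

```text
ee_pos: [691.0, -23.3, 62.3]
ft_force: [-4.8, 1.0, 11.5]
t: 16.88
ee_pos: [522.0, 63.1, 209.8]
orientation: [-1.917, -2.486, 0.0]
ft_force: [0.8, 0.3, 0.5]
width: 0.3
grasp_force: 0.0
top fraction of 3.6 deg undone: median nan n 0 spread nan residual px nan
scene fraction of 3.6 deg undone: median nan n 0 spread nan residual px nan
```

View pics/c10.png

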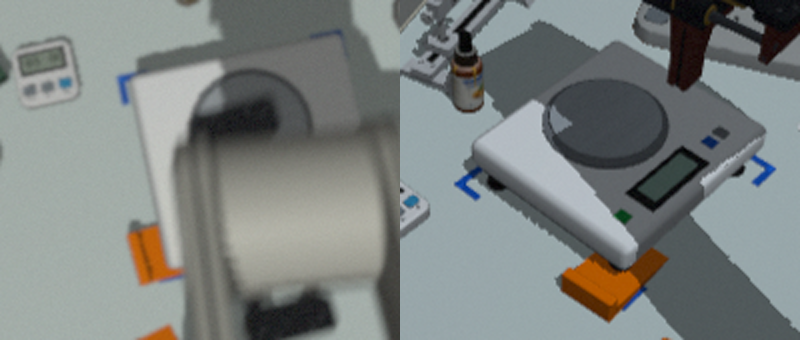

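The picture shows the wedge under the front-left foot (scene ≈ (350,282)), the balance level and inside its tape, and the gripper clear. The corner held at 62.3 mm under about 12 N, so it no longer rocks.

```bash
python3 -c "
from workcell import ctrl
print(ctrl.close_job())"
```

```text
the job is handed in; nothing more can be done
None
```

I pushed the wedge under the short front-left foot until the balance stood level, pressed the rear-right corner (it held at about 62 mm under 9–14 N with no rocking), moved clear, and handed the job in at about 17 s.

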